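Reset the interlock with the two-button chord

TASK

Reset the interlock on the grey-and-white control box: push the orange guard fully back by its upright lip until it stops, then press the two green buttons together, one fingertip on each, and hold both fully down for at least two seconds before you let both spring up again. Leave the guard open, do not press the red stop button, and do not move or pick up the cup, the calculator or the pen beside the box.

Things in the scene. Friction and masses are not known exactly. Their poses are not given: they have to be found in the camera images.
- console: control box fixed to the worktop, 200 mm deep (x) x 150 mm wide (y), white deck 40 mm above the worktop, turned by up to 30 degrees. Origin: centre of its underside; x points to its back (away from the robot at yaw 0), y to its left, z up. Guide rails along x at y = +-63 mm (7 mm thick, x = -48 to +97 mm) reach 22 mm above the deck. The deck before the guard bears the red button and a low lamp
- guard (a joint): sliding guard over the two green buttons, 120 mm wide (y) x 60 mm (x): 0 = shut (it starts at 0 to 0.012, over the buttons), grows as it slides along the box's +x, 0.070 = fully open at its stop. It needs about 2 N to slide and stays where it is left. Its flat amber plate lies 14 to 18 mm above the deck; its amber back slopes up to the lip
- guard_lip (a point): middle of the front face (the -x face) of the guard's upright orange lip; moves with the guard. The lip is 110 mm wide along the box's y, 4 mm thick and reaches from 14.5 to 34.5 mm above the deck (this point is 24.5 mm above the deck); push its front face in the box's +x direction
- green_left (a joint): left green push button (box frame x = -10, y = +30 mm): 0 = up, 0.006 = fully down, pressed straight down. It springs back; 1.6 N starts it, 4 N takes it fully down
- green_left_top (a point): centre of the top of the left green button's round cap, 25 mm across, flat, 12 mm above the deck when up (52 mm above the worktop); moves down with it. The two green buttons lie 60 mm apart, centre to centre, along the box's y. With the guard fully open its lip stands 38 mm behind the line of the button centres
- green_right (a joint): right green push button (box frame x = -10, y = -30 mm): same as the left one
- green_right_top (a point): centre of the top of the right green button's cap, as for the left
- red_stop (a joint): red stop button on a yellow ring near the front left of the deck (box frame x = -72, y = +45 mm, cap 25 mm across, top 12 mm above the deck): 0 = up, 0.006 = down; must not be pressed
- red_stop_top (a point): centre of the top of the red stop button's cap
- cup: white plastic cup standing loose to the right of the box, 31 mm across, 32 mm high; origin centre of its underside
- calc: dark desk calculator lying loose to the left of the box, 150 x 102 x 21 mm; origin centre of its underside
- pen: red and black pen lying loose behind the box, 138 mm long (its y), 11 mm high; origin centre of its underside

How it is judged:
On the way, in this order (a step that is already met when the one before it is completed fails the run):
1. the guard is pushed fully back (value of joint guard above 0.06 m), for 0.1 s.
2. both green buttons are held fully down by the fingers for two seconds, guard open (value of joint each of green_left, green_right above 0.0045 m and contact force between the fingers and console above 3 N and value of joint guard above 0.06 m), for 1.9 s.
At the end, for the whole second after the job is handed in: after both green buttons were held down together (each more than 4.5 of 6 mm) for two seconds, both are up again (within 1 mm), the guard stands open (at least 60 of 70 mm), the red stop button is up, and cup, calculator and pen are within 20 mm of where they stood (value of joint guard above 0.06 m and value of joint each of green_left, green_right, red_stop below 0.001 m and distance of each of cup, calc, pen from where it was at the start of the episode below 0.02 m); the robot touches nothing.
It fails at once if one green button is pressed down (over 4.5 mm) while the other is up (under 1 mm) ((value of joint green_left above 0.0045 m and value of joint green_right below 0.001 m) or (value of joint green_right above 0.0045 m and value of joint green_left below 0.001 m)).
It fails at once if the red stop button is pressed (over 2 mm) (value of joint red_stop above 0.002 m).
It fails at once if the cup, calculator or pen is moved or lifted by more than 20 mm (distance of any of cup, calc, pen from where it was at the start of the episode above 0.02 m).
It also fails if it takes over 45 s, if anything falls off the work surface, if the arm or the gripper's body presses on something with over 40 N, if the wrist force passes 120 N, or if a joint passes its speed limit or range.

ROBOT

A 6-joint arm with a two-finger parallel gripper is mounted at the origin on a cart in front of the work surface, level with it; the furniture and walls round the work are solid. World frame = base frame: x ahead of the robot, y to its left, z up, the work surface at z = 0. Lengths are in m, angles in rad, forces in N, time in s.
With the tool pointing down it reaches from about 0.35 to 0.85 m from the base axis. Payload 8.1 kg.
Tool frame: the origin (TCP) lies on the centre line of the jaws, within the pads' length; the fingertips stand 11 mm ahead of it and the grasp point (between the pads) lies 8 mm behind it (tip_reach is the z of the fingertips in the tool frame, in m); z points along the fingers, y is the direction in which the jaws open and shut (so a half turn about z gives the same grasp; the last joint's range is limited). The gripper opens to 93 mm and grips with 3 to 60 N. Pads are 15 mm wide; open, the fingers measure 128 mm over their backs; the gripper's body (75 mm by 188 mm) begins 65 mm behind the grasp point.
Start: joints at [-0.085, 0.13, 1.488, -0, 1.523, -0.085], TCP at [0.6, 0, 0.23] pointing down, gripper open.
Joint ranges: [-2.96, 2.96], [-0.89, 2.26], [0.02, 2.5], [-1.34, 4.48], [0, 2.73], [-2.66, 2.66]. Speed limits (rad/s): [2.39, 2.39, 2.79, 3.14, 3.14, 3.14].

INTERFACE

Orientations are given as a rotation vector (axis times angle).
In Python, from plant import read_state, read_camera, camera_params, close_job, silhouettes, tip_of, tip_reach gives the robot as it stands.
- The arm moves only by the shell command python3 -m creep 'ROWS' [FORCE]. ROWS is JSON, a list of rows, each a list of 5 numbers: the shift along the tool's x, y, z in m, then the turn about the tool's z in rad, then the closure in counts, from 0 (fully open) to 255 (shut). In form: [[dx, dy, dz, twist, gripper], ...]. A call has 1 to 12 rows; each row shifts and turns the commanded pose from where the row before left it, along the tool's axes as they then stand; what a row does not reach is not made up. A row lasts 1/12 s, in which the tool goes at most 41.7 mm and 7.16 degrees, less where a joint would pass 70% of its speed; a pose out of reach is approached as far as the arm can. A call is refused whole if a number of a shift passes 0.0417 or a number of a turn 0.125, either way. A call with a gripper value outside its range is refused whole. The fingers move at their own pace and stop on an object; FORCE is the grip in N (left out, the last holds). Time passes only in rows, so rows that do not move let the fingers close. It gives the time, the measured TCP pose, the force and the opening at its end, in the units of the state.
- read_state(): the state, without advancing time (a new reading comes with each control period).
- read_camera(name): name is "scene" or "side" or "wrist"; returns the picture (420x560x3 uint8, red, green, blue); there is no depth.
- camera_params(name): a dict with "fov_y" (degrees; the focal length in pixels is half the picture's height over the tangent of half this angle, whatever the lens; pixels are square), "cx", "cy" (the principal point, pixels), "k1" (the pictures are not rectified: a ray, as slopes to the right and down, at radius r is drawn at 1 + k1 r^2 times it, then the intrinsics apply), "position" and "rotation" of the camera in the world. Camera axes: x right, y down, z forward; pixel columns grow to the right and rows downward; lengths in m; the calibration is good to about 2 mm. A picture is of the moment at which its call begins: read the wrist's pose just before it. camera_params takes no time and is no camera call; for the wrist camera it gives the pose at the moment of the call.
- close_job(): hands the job in, once; it reports no verdict.
Trained networks look in the newest picture that a camera, given by its name, has taken for a name from the list of things; names that differ only in an ending like _2 or _b are one class to them, and where a whole thing is asked for, a point or a joint stands for the part that bears it (a point fixed in the world has none). Each returns a list of dicts, best first, with "confidence" (0 to 1); they miss things now and then, are a little off and sometimes report something else, mostly with a low value. They report only what shows in the picture. A call takes as long as a camera call.
- silhouettes(camera, query): "region" (420x560 bool, what is visible of it) and "pixel" ([column, row] in pixels, amid what is visible of it).
- tip_of(camera, query): "pixel" ([column, row] in pixels: a listed point, or the origin of a listed thing).
The state is a dict: "t": time; "q": joint angles; "dq": joint speeds; "joint_torque": joint torques, N m; "tool_pos": TCP position; "orientation": TCP orientation; "force": force on the tool from outside, world axes, zero at the start; "wrist_torque": the same for the moment, N m; "opening": finger opening in m.
Only numpy, scipy, OpenCV 4.12 (cv2) and the standard library are available. Lean on these libraries where they do the work, as an engineer would, in place of code of your own. Each camera call takes 0.05 s, during which the arm holds its last target.

## Working session

There is one attempt and no reset: what is moved stays moved. The work goes in short steps, Python scripts to look and compute and a shell command to move; the robot and the scene stay as the last step left them, time stands still between calls to the robot, and variables do not carry over. Pictures are saved under pics/ and viewed, and the job is handed in when it is done.

```bash
mkdir -p pics; ls
cat > h.py <<'E'
import numpy as np, cv2
from plant import *
def K(c):
    p=camera_params(c); f=210/np.tan(np.radians(p["fov_y"]/2)); return p,f
def R_of(p):
    r=np.array(p["rotation"],float)
    return r if r.shape==(3,3) else cv2.Rodrigues(r)[0]
def ray(p,px):
    f=210/np.tan(np.radians(p["fov_y"]/2))
    d=np.array([(px[0]-p["cx"])/f,(px[1]-p["cy"])/f]); u=d.copy()
    for _ in range(30): u=d/(1+p["k1"]*(u@u))
    return np.array(p["position"]),R_of(p)@np.array([u[0],u[1],1])
def atz(p,px,z):
    o,d=ray(p,px); return o+d*(z-o[2])/d[2]
def proj(p,X):
    f=210/np.tan(np.radians(p["fov_y"]/2))
    c=R_of(p).T@(np.array(X)-p["position"]); u=c[:2]/c[2]; u=u*(1+p["k1"]*(u@u))
    return u*f+[p["cx"],p["cy"]]
E
python3 - <<'E'
from h import *
s=read_state(); print({k:np.round(v,4) for k,v in s.items()}); print(tip_reach)
for c in ["scene","side","wrist"]:
    p=camera_params(c); print(c,p)
    cv2.imwrite(f"pics/{c}0.png",read_camera(c)[:,:,::-1])
    for q,z in [("green_left_top",.052),("green_right_top",.052),("red_stop_top",.052),("guard_lip",.0645),("console",0),("cup",0),("calc",0),("pen",0)]:
        for r in tip_of(c,q)[:2]: print(c,q,np.round(r["pixel"],1),round(r["confidence"],2),np.round(atz(p,r["pixel"],z),4))
E
```

```text
pics
{'t': np.float64(0.0), 'q': array([-0.0854,  0.1311,  1.4893, -0.    ,  1.523 , -0.0854]), 'dq': array([ 0.0005,  0.0009, -0.    ,  0.0008,  0.0003,  0.0003]), 'joint_torque': array([-1.60000e-03, -5.59853e+01, -4.91756e+01,  7.67000e-02,
        3.59000e-02, -3.00000e-04]), 'tool_pos': array([5.995e-01, 1.000e-04, 2.286e-01]), 'orientation': array([-2.2205e+00, -2.2204e+00,  1.8000e-03]), 'force': array([ 0.8152, -0.3549, -0.2402]), 'wrist_torque': array([ 0.0404, -0.0089, -0.0436]), 'opening': np.float64(0.0931)}
0.011
scene {'fov_y': 47.397944251267404, 'cx': 273.40470480046906, 'cy': 210.73286601953095, 'k1': 0.04053178757446583, 'position': array([0.18816723, 0.49580467, 0.67936217]), 'rotation': array([-0.95706187,  2.52436901, -1.03940107])}
scene green_right_top [334.4 208.3] 0.74 [ 0.5025 -0.0549  0.052 ]
scene green_right_top [310.1 255. ] 0.65 [0.4677 0.0626 0.052 ]
scene red_stop_top [314.5 254.9] 0.56 [0.4623 0.0575 0.052 ]
scene guard_lip [308.7 225.8] 0.61 [0.5043 0.0213 0.0645]
scene console [283.2 241.9] 0.79 [0.5476 0.0356 0.    ]
scene cup [335.8 208.5] 0.82 [
[... 577 characters left out ...]
94  0.    ]
side calc [243.4 219.7] 0.88 [0.5065 0.1899 0.    ]
side pen [337.1 248. ] 0.48 [0.6795 0.0392 0.    ]
wrist {'fov_y': 63.876277399698075, 'cx': 284.2190696247623, 'cy': 206.15396918126422, 'k1': 0.024019901185467575, 'position': array([0.60039124, 0.07767009, 0.38537744]), 'rotation': array([2.86078398e+00, 1.59464338e-03, 8.75978853e-04])}
wrist green_left_top [355.1 135.7] 0.44 [0.6693 0.0527 0.052 ]
wrist red_stop_top [140.6 119.2] 0.62 [0.4637 0.0676 0.052 ]
wrist guard_lip [182.9 166. ] 0.77 [0.5037 0.025  0.0645]
wrist console [234.5 152.4] 0.69 [0.5441 0.0301 0.    ]
wrist cup [224.6 254.9] 0.55 [ 0.5268 -0.0965  0.    ]
wrist pen [352.8 136.7] 0.82 [0.6775 0.0477 0.    ]
```

View pics/scene0.png

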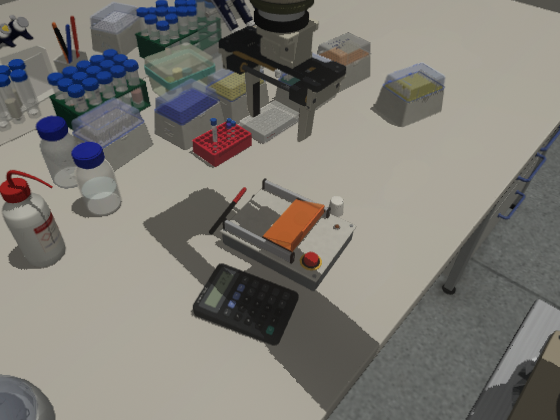

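View pics/wrist0.png

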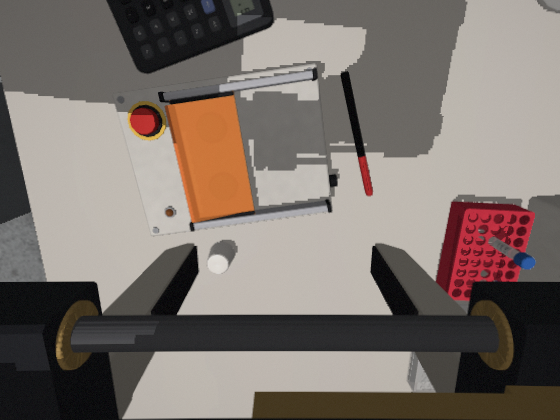

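View pics/side0.png

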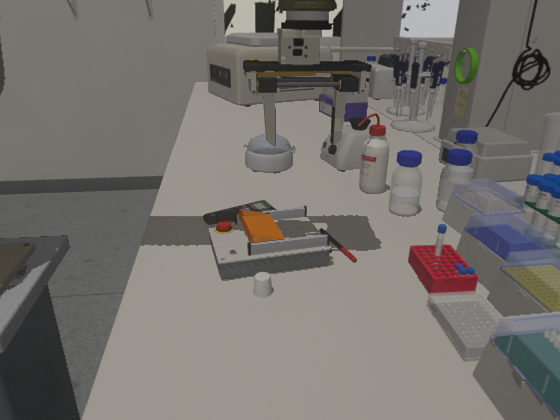

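The pictures show the console turned by roughly +8°. In the wrist view the rail ends are near (163,97), (315,74), (193,226) and (329,206), with the red cap near (145,121). I'll fit the pose to these.

Run:
```python
from h import *
from scipy.optimize import least_squares
img=cv2.imread("pics/wrist0.png"); 
cv2.imwrite("pics/w0z.png",cv2.resize(img[50:260,90:380],None,fx=2.7,fy=2.7,interpolation=cv2.INTER_CUBIC))
p=camera_params("wrist")
A=[((163,97),(-.048,.063,.062)),((315,74),(.097,.063,.062)),((193,226),(-.048,-.063,.062)),((329,206),(.097,-.063,.062)),((145,121),(-.072,.045,.052))]
def W(v,X): c,s=np.cos(v[2]),np.sin(v[2]); return np.array([v[0]+c*X[0]-s*X[1],v[1]+s*X[0]+c*X[1],X[2]])
f=lambda v: np.concatenate([proj(p,W(v,X))-a for a,X in A])
r=least_squares(f,[.54,.03,.15]); print(r.x,np.degrees(r.x[2]),np.round(r.fun,1))
v=r.x; vis=img.copy()
for X in [(-.048,.063,.062),(.097,.063,.062),(-.048,-.063,.062),(.097,-.063,.062),(-.072,.045,.052),(-.1,.075,.04),(.1,.075,.04),(.1,-.075,.04),(-.1,-.075,.04),(-.01,.03,.052),(-.01,-.03,.052)]:
    q=proj(p,W(v,X)); cv2.drawMarker(vis,tuple(int(round(i)) for i in q),(255,0,255),0,7,1)
cv2.imwrite("pics/w0f.png",cv2.resize(vis[50:260,90:380],None,fx=2.7,fy=2.7,interpolation=cv2.INTER_CUBIC))
for n,c in [("scene",0),("side",0)]:
  pp=camera_params(n); print(n,proj(pp,W(v,(-.072,.045,.052))),[np.round(proj(pp,W(v,X)),1) for X in [(-.048,.063,.062),(.097,.063,.062),(-.048,-.063,.062),(.097,-.063,.062)]])
pl=np.array([.5037,.025]); d=pl-v[:2]; c,s=np.cos(v[2]),np.sin(v[2]); print("lip box",c*d[0]+s*d[1],-s*d[0]+c*d[1])
```

```text
[0.54403296 0.03184333 0.14492044] 8.303329686817793 [-3.2  0.3  3.3 -0.9 -2.4  0.7  3.7  1.1 -1.4  0. ]
scene [309.53070201 256.58845774] [array([292. , 253.6]), array([222.1, 218.3]), array([328. , 208.7]), array([261.6, 178.9])]
side [224.5958737  223.01335054] [array([235.3, 213.1]), array([307. , 205.7]), array([248.9, 242.6]), array([329.9, 232.8])]
lip box -0.04089843346308375 -0.0009469668467367159
```

View pics/w0f.png

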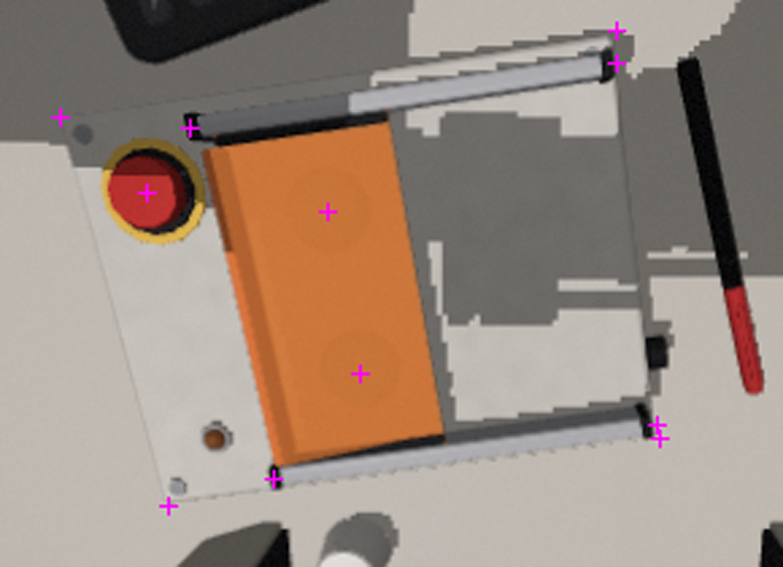

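```bash
python3 -m creep '[[0.008,-0.035,0,0,0],[0.008,-0.035,0,0,0],[0.007,-0.035,0,0,0],[0,0,0,-0.122,0],[0,0,0,-0.122,60],[0,0,0,-0.122,100],[0,0,0,-0.122,130],[0,0,0,-0.122,130],[0,0,0,-0.122,130],[0,0,0,-0.122,130],[0,0,0,-0.122,130],[0,0,0,-0.122,130]]'; python3 -m creep '[[0,0,0,-0.122,130],[0,0,0,-0.122,130],[0,0,0,-0.122,130],[0,0,0,-0.122,130],[0,0,0,-0.122,130],[0,0,0,0,130]]'
python3 - <<'E'
from h import *
s=read_state(); print({k:np.round(s[k],4) for k in ["t","q","tool_pos","orientation","force","opening"]}); print(np.round(cv2.Rodrigues(s["orientation"])[0],3))
p=camera_params("wrist"); img=read_camera("wrist")[:,:,::-1]; cv2.imwrite("pics/wrist1.png",img)
for q,z in [("red_stop_top",.052),("guard_lip",.0645),("console",0),("cup",0)]:
    for r in tip_of("wrist",q)[:2]: print(q,np.round(r["pixel"],1),round(r["confidence"],2),np.round(atz(p,r["pixel"],z),4))
np.save("p1.npy",p,allow_pickle=True)
E
```

```text
t: 2.35
tool_pos: [0.495, 0.023, 0.2297]
orientation: [0.727, 3.056, 0.0]
force: [-0.8, 0.4, 0.4]
opening: 0.0468
t: 2.85
tool_pos: [0.495, 0.023, 0.2297]
orientation: [-0.225, 3.133, -0.0]
force: [-0.6, 0.5, 0.6]
opening: 0.0458
{'t': np.float64(2.85), 'q': array([-5.7000e-02, -1.5560e-01,  1.7716e+00, -1.0000e-04,  1.5254e+00,
       -1.7710e+00]), 'tool_pos': array([0.495 , 0.023 , 0.2297]), 'orientation': array([-2.2470e-01,  3.1334e+00, -1.0000e-04]), 'force': array([-0.5911,  0.495 ,  0.6131]), 'opening': np.float64(0.0458)}
[[-0.99  -0.143  0.   ]
 [-0.143  0.99  -0.   ]
 [-0.    -0.    -1.   ]]
red_stop_top [331.4 167.7] 0.82 [0.4683 0.0673 0.052 ]
guard_lip [287.8 196.3] 0.58 [0.5005 0.028  0.0645]
console [280.9 220.5] 0.77 [0.548  0.0274 0.    ]
cup [184.1 190. ] 0.75 [ 0.5269 -0.0902  0.    ]
```

View pics/wrist1.png

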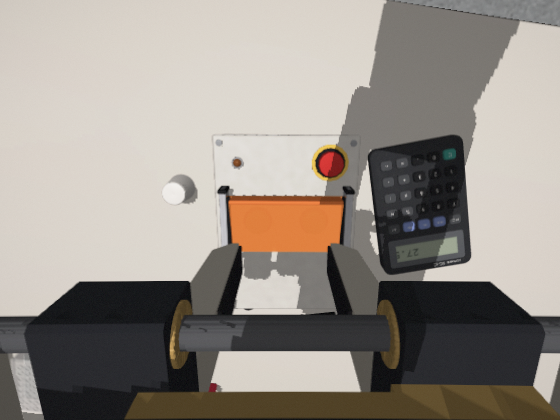

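The jaws now line up with the box. In this view the front edge is horizontal at row 136, columns 213–360, and the red cap is near (330,163). I'll refine the fit on a zoomed view.

```bash
cat > fit.py <<'E'
from h import *
from scipy.optimize import least_squares
p=np.load("p1.npy",allow_pickle=True).item(); img=cv2.imread("pics/wrist1.png")
def W(v,X): c,s=np.cos(v[2]),np.sin(v[2]); return np.array([v[0]+c*X[0]-s*X[1],v[1]+s*X[0]+c*X[1],X[2]])
A=[((360,136),(-.1,.075,.04)),((213,136),(-.1,-.075,.04)),((224,189),(-.048,-.063,.062)),((348.5,189),(-.048,.063,.062)),((330.5,162),(-.072,.045,.052))]
f=lambda v: np.concatenate([proj(p,W(v,X))-a for a,X in A])
r=least_squares(f,[.54,.03,.15]); v=r.x; print(v,np.degrees(v[2]),np.round(r.fun,1))
np.save("v.npy",v); vis=cv2.resize(img[120:260,200:370],None,fx=4.5,fy=4.5,interpolation=cv2.INTER_CUBIC)
for X in [(-.042,.055,.0745),(-.042,-.055,.0745),(-.042,0,.0745)]+[a[1] for a in A]:
    q=(proj(p,W(v,X))-[200,120]+.5)*4.5; cv2.drawMarker(vis,tuple(int(round(i)) for i in q),(255,0,255),0,12,1)
cv2.imwrite("pics/w1f.png",vis)
E
python3 fit.py
```

```text
[0.54244306 0.03271442 0.14740967] 8.445952039954689 [ 0.8 -1.9 -1.7 -1.4 -1.7  1.1  1.7  0.7  0.9  1.9]
```

View pics/w1f.png

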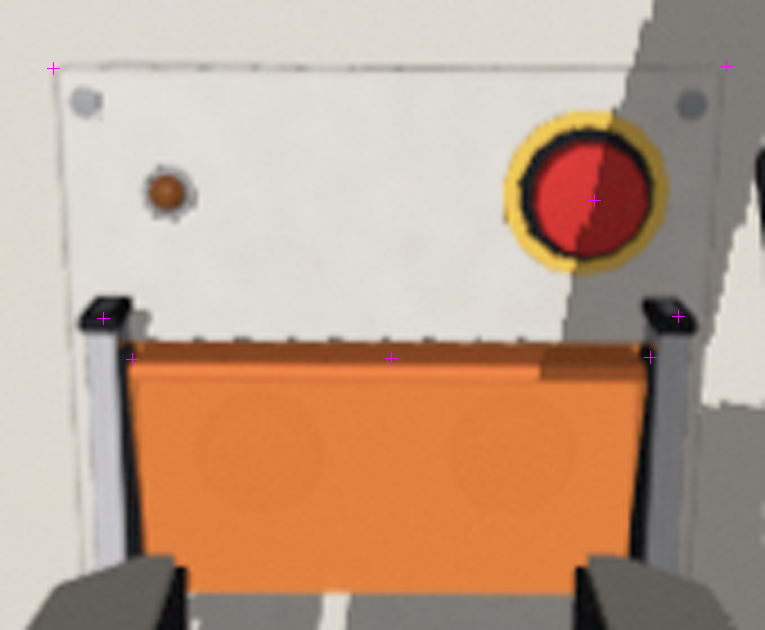

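```bash
python3 -m creep '[[0.017,0.002,0,0,255],[0,0,0.025,0,255],[0,0,0.025,0,255],[0,0,0.025,0,255],[0,0,0.025,0,255],[0,0,0.025,0,255],[0,0,0.02,0,255],[0,0,0.010,0,255],[0,0,0,0,255],[0,0,0,0,255]]' 10
python3 - <<'E'
from h import *
cv2.imwrite("pics/side2.png",read_camera("side")[130:290,170:370,::-1].repeat(4,0).repeat(4,1))
cv2.imwrite("pics/wrist2.png",read_camera("wrist")[:,:,::-1])
E
```

```text
t: 3.93
tool_pos: [0.4779, 0.0227, 0.0749]
orientation: [0.214, -3.134, -0.0]
force: [-0.1, -0.7, 0.1]
opening: 0.0005
```

View pics/side2.png

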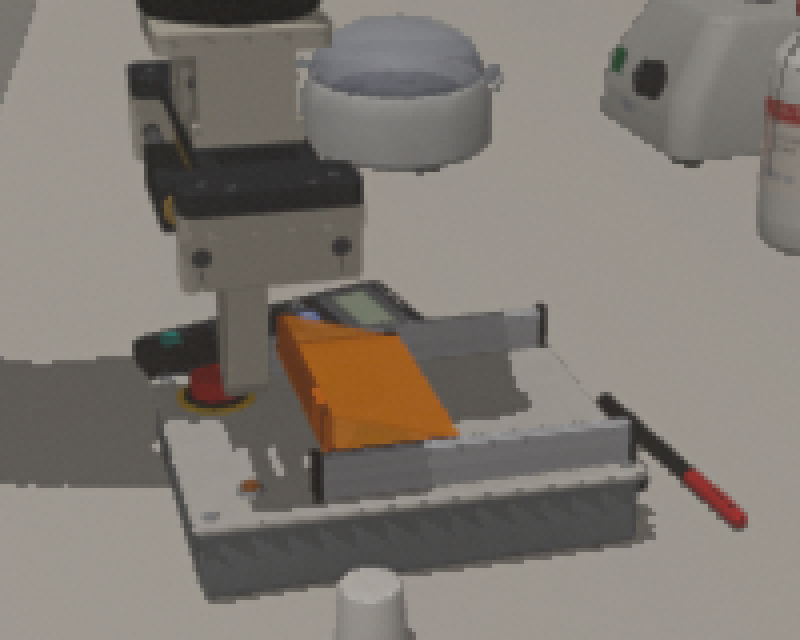

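View pics/wrist2.png

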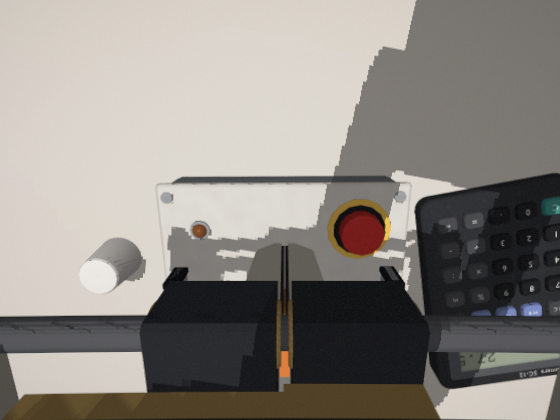

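The shut fingers stand in front of the lip and clear of the red button, so I'll push.

```bash
python3 -m creep '[[-0.008,0,0.001,0,255],[-0.008,0,0,0,255],[-0.008,0,0,0,255],[-0.008,0,0,0,255],[-0.008,0,0,0,255],[-0.008,0,0,0,255],[-0.008,0,0,0,255],[-0.008,0,0,0,255],[-0.008,0,0,0,255],[0,0,0,0,255]]'; python3 -m creep '[[-0.006,0,0,0,255],[-0.004,0,0,0,255],[-0.002,0,0,0,255],[0,0,0,0,255]]'
```

```text
t: 4.87
tool_pos: [0.5508, 0.0327, 0.0737]
orientation: [-0.215, 3.133, 0.0]
force: [-0.6, -0.4, -0.7]
opening: 0.0005
t: 5.2
tool_pos: [0.5607, 0.0342, 0.0733]
orientation: [0.215, -3.133, -0.0]
force: [-2.5, -0.3, 0.1]
opening: 0.0004
```

```bash
python3 -m creep '[[-0.002,0,0,0,255],[-0.0015,0,0,0,255],[0,0,0,0,255]]'; python3 -m creep '[[-0.0015,0,0,0,255],[0,0,0,0,255]]'; python3 -m creep '[[-0.0015,0,0,0,255],[0,0,0,0,255]]'
```

```text
t: 5.45
tool_pos: [0.561, 0.0342, 0.0732]
orientation: [0.215, -3.126, 0.0]
force: [-20.6, -3.1, 14.5]
opening: 0.0007
t: 5.62
tool_pos: [0.5611, 0.0342, 0.0731]
orientation: [0.215, -3.123, 0.001]
force: [-28.8, -4.2, 21.2]
opening: 0.0004
t: 5.78
tool_pos: [0.5612, 0.0342, 0.073]
orientation: [0.215, -3.12, 0.001]
force: [-35.4, -3.9, 27.0]
opening: 0.0007
```

The guard is at its stop: the arm is stalled and force rose to 35 N. Now I'll back off, rise and open the fingers.

```bash
python3 -m creep '[[0.007,0,0,0,255],[0.015,0,0,0,255],[0.02,0,0,0,255],[0,0,-0.03,0,130],[0,0,-0.03,0,130],[0,0,-0.03,0,130],[0,0,0,0,130],[0,0,0,0,130],[0,0,0,0,130]]' 20
python3 - <<'E'
from h import *
p=camera_params("wrist"); img=read_camera("wrist")[:,:,::-1]; cv2.imwrite("pics/wrist3.png",img)
s=read_state(); print(s["tool_pos"],s["q"])
for c in ["wrist","scene","side"]:
  p=camera_params(c)
  if c!="wrist": cv2.imwrite(f"pics/{c}3.png",read_camera(c)[:,:,::-1])
  for q,z in [("green_left_top",.052),("green_right_top",.052),("guard_lip",.0645),("red_stop_top",.052)]:
    for r in tip_of(c,q)[:2]: print(c,q,np.round(r["pixel"],1),round(r["confidence"],2),np.round(atz(p,r["pixel"],z),4))
E
```

```text
t: 6.53
tool_pos: [0.5261, 0.0293, 0.1636]
orientation: [-0.215, 3.133, -0.0]
force: [0.3, 0.0, -0.2]
opening: 0.036
[0.52548698 0.02931066 0.16265022] [-4.17163331e-02 -2.64945651e-02  1.77407492e+00  5.39771040e-07
  1.39498436e+00 -1.74962402e+00]
wrist green_left_top [319.7 213. ] 0.81 [0.5274 0.0598 0.052 ]
wrist green_right_top [248.8 212.8] 0.71 [0.5353 0.0017 0.052 ]
wrist guard_lip [286.4 262.4] 0.84 [0.5696 0.0378 0.0645]
wrist guard_lip [320.4 215.4] 0.67 [0.5256 0.0588 0.0645]
wrist red_stop_top [340.3 139.9] 0.95 [0.4665 0.0657 0.052 ]
scene green_left_top [281.1 235.6] 0.52 [0.5322 0.0623 0.052 ]
scene green_right_top [306.1 215.5] 0.51 [ 0.5299 -0.0053  0.052 ]
scene guard_lip [275.5 209.3] 0.71 [0.5737 0.0296 0.0645]
scene guard_lip [245.9 303.5] 0.41 [0.4765 0.2101 0.0645]
scene red_stop_top [313.3 256.1] 0.49 [0.4622 0.0609 0.052 ]
side green_left_top [255.9 226.2] 0.41 [0.5236 0.0456 0.052 ]
side green_right_top [266.5 236.4] 0.62 [0.5391 0.0018 0.052 ]
side guard_lip [281.6 223.6] 0.94 [0.5689 0.0253 0.0645]
side red_stop_top [224.5 225.8] 0.48 [0.466  0.0538 0.052 ]
```

View pics/wrist3.png

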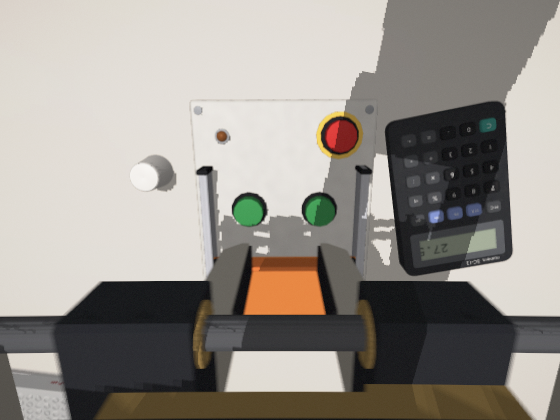

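View pics/side3.png

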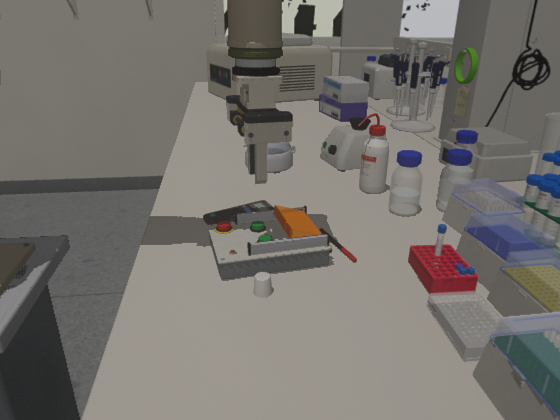

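The guard is open. Both green caps show at about (249,210) and (319,210). The touch estimate of their midpoint, (0.531, 0.030), agrees with vision, (0.531, 0.031). Next I'll move over them and descend.

```bash
python3 -m creep '[[-0.0055,0,0,0,130],[0,0,0.02,0,130],[0,0,0.02,0,130],[0,0,0.02,0,130],[0,0,0.02,0,130],[0,0,0.01,0,130],[0,0,0,0,130],[0,0,0,0,130]]'
python3 - <<'E'
from h import *
cv2.imwrite("pics/wrist4.png",read_camera("wrist")[:,:,::-1])
cv2.imwrite("pics/side4.png",read_camera("side")[130:290,170:370,::-1].repeat(4,0).repeat(4,1))
cv2.imwrite("pics/scene4.png",read_camera("scene")[150:300,200:390,::-1].repeat(4,0).repeat(4,1))
E
```

```text
t: 7.95
tool_pos: [0.5313, 0.0301, 0.0736]
orientation: [0.215, -3.133, -0.0]
force: [-0.7, 0.1, 0.5]
opening: 0.0454
```

View pics/side4.png

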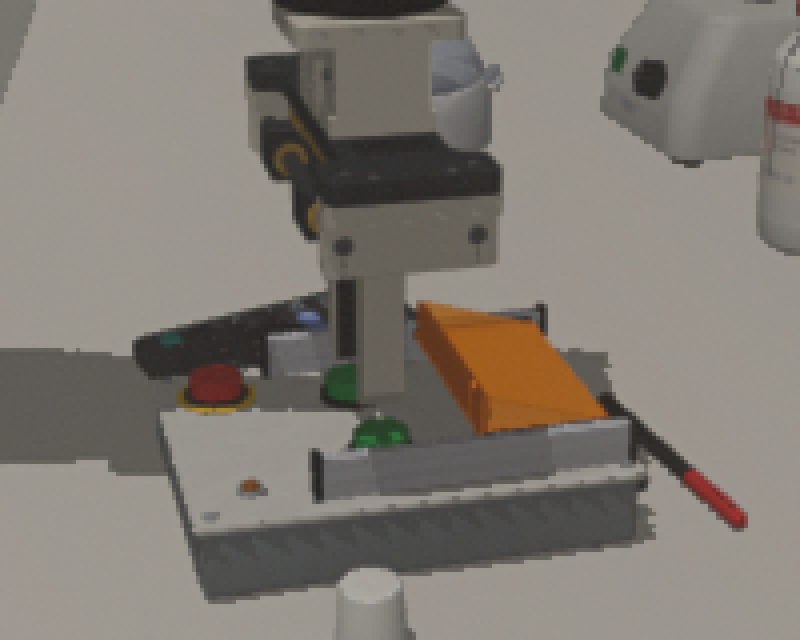

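View pics/wrist4.png

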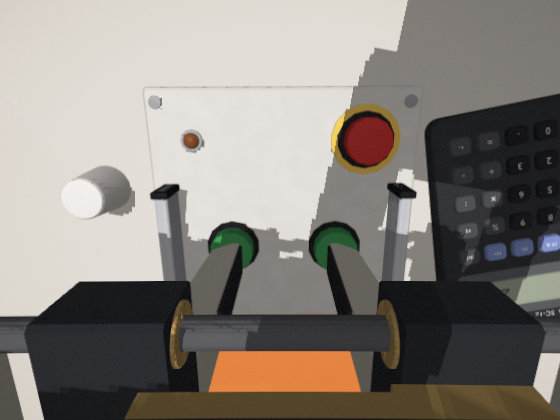

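View pics/scene4.png

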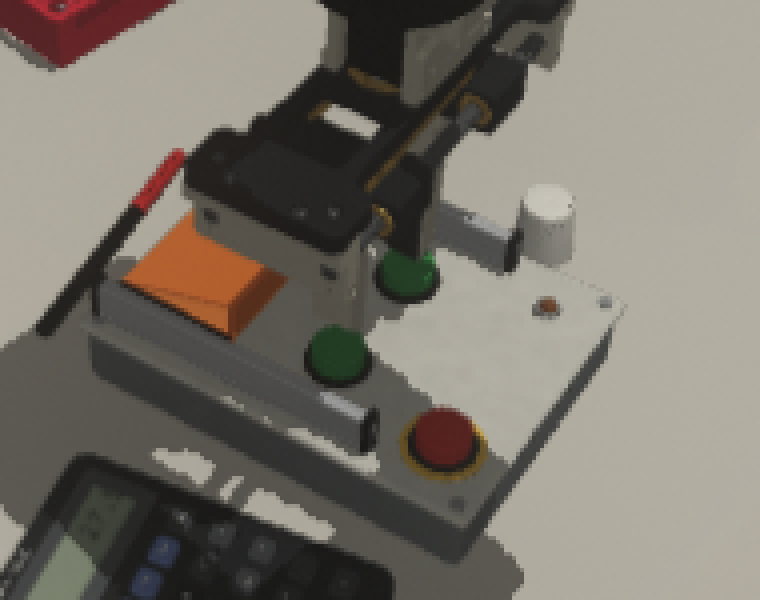

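Run:
```python
from h import *
s=read_state();R=cv2.Rodrigues(s["orientation"])[0];t=s["tool_pos"]
p=camera_params("side"); w=camera_params("wrist")
for y in (-.0227,-.031,-.0402): print(y,(proj(p,t+R@[0,y,.011])-[170,130])*4)
for y in (-.03,.03):
  X=t+R@[0,y,0]; X[2]=.052; print("cap",(proj(p,X)-[170,130])*4, proj(w,X))
```

```text
-0.0227 [377.31181147 395.30084577]
-0.031 [381.64603211 403.32113425]
-0.0402 [386.54531336 412.38699932]
cap [381.23490643 427.43928039] [231.19230763 248.00303382]
cap [351.83476177 371.42719727] [335.76852493 248.06959325]
```

```bash
python3 -m creep '[[0,0,0.003,0,119],[0,0,0.002,0,119],[0,0,0,0,119],[0,0,0,0,119]]'; python3 -m creep '[[0,0,0.003,0,119],[0,0,0,0,119]]';python3 -m creep '[[0,0,0.0015,0,119],[0,0,0,0,119]]';python3 -m creep '[[0,0,0.0015,0,119],[0,0,0,0,119]]'
```

```text
t: 8.43
tool_pos: [0.5313, 0.0301, 0.0687]
orientation: [0.215, -3.134, 0.0]
force: [0.3, 0.5, 0.5]
opening: 0.0499
t: 8.6
tool_pos: [0.5311, 0.0301, 0.0652]
orientation: [0.215, -3.134, -0.0]
force: [-0.4, 0.2, -0.3]
opening: 0.0496
t: 8.77
tool_pos: [0.5312, 0.0301, 0.0638]
orientation: [0.215, -3.134, -0.0]
force: [-0.3, 0.8, -0.1]
opening: 0.0496
t: 8.93
tool_pos: [0.5315, 0.0301, 0.0627]
orientation: [-0.215, 3.134, 0.0]
force: [-1.3, 0.6, 3.8]
opening: 0.0494
```

```bash
python3 -c "
from h import *
print(read_state()['wrist_torque'])"; python3 -m creep '[[0,0,0.001,0,119],[0,0,0,0,119]]'; python3 -m creep '[[0,0,0.001,0,119],[0,0,0,0,119]]'
python3 - <<'E'
from h import *
print(read_state()['wrist_torque'],read_state()['force'])
cv2.imwrite("pics/side5.png",read_camera("side")[180:260,220:320,::-1].repeat(7,0).repeat(7,1))
cv2.imwrite("pics/wrist5.png",read_camera("wrist")[:,:,::-1])
E
```

```text
[0.0749044  0.19276281 0.00784839]
t: 9.1
tool_pos: [0.5315, 0.0301, 0.0618]
orientation: [-0.215, 3.134, -0.0]
force: [-1.1, -0.1, 4.1]
opening: 0.0491
t: 9.27
tool_pos: [0.5315, 0.0301, 0.0608]
orientation: [-0.215, 3.134, -0.0]
force: [-0.8, 1.4, 5.0]
opening: 0.0501
[0.03134197 0.28856752 0.01413914] [-0.8490481   1.43460288  5.00654416]
```

View pics/side5.png

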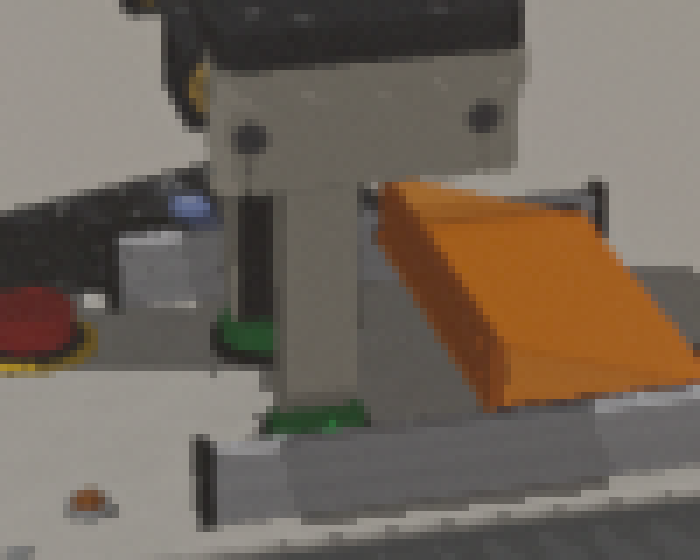

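View pics/wrist5.png

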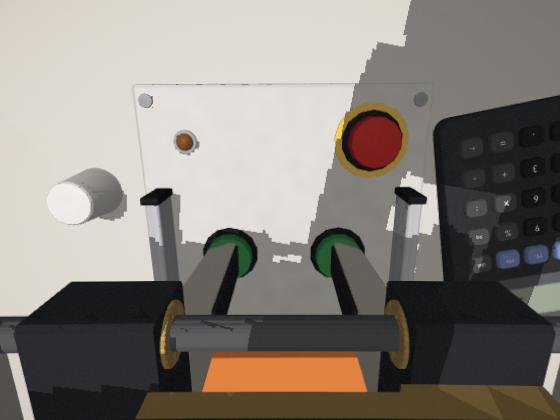

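The fingers are on both caps. A force of 5 N at 2 mm depth matches two springs. Now the full press and hold.

```bash
python3 -m creep '[[0,0,0.001,0,119],[0,0,0.001,0,119],[0,0,0.001,0,119],[0,0,0.001,0,119],[0,0,0.001,0,119],[0,0,0.0005,0,119],[0,0,0,0,119],[0,0,0,0,119]]'
python3 -c "
from h import *
s=read_state();print(s['wrist_torque'],s['force'])"
```

```text
t: 10.03
tool_pos: [0.5316, 0.0301, 0.0571]
orientation: [-0.216, 3.134, -0.0]
force: [-11.5, -0.3, 21.8]
opening: 0.0498
[ 0.11446872  2.01254828 -0.01045642] [-11.51092971  -0.30957313  21.80713237]
```

```bash
for i in 1; do python3 -m creep '[[0,0,0,0,119],[0,0,0,0,119],[0,0,0,0,119],[0,0,0,0,119],[0,0,0,0,119],[0,0,0,0,119],[0,0,0,0,119],[0,0,0,0,119],[0,0,0,0,119],[0,0,0,0,119],[0,0,0,0,119],[0,0,0,0,119]]'; done; python3 -m creep '[[0,0,0,0,119],[0,0,0,0,119],[0,0,0,0,119],[0,0,0,0,119],[0,0,0,0,119],[0,0,0,0,119],[0,0,0,0,119],[0,0,0,0,119],[0,0,0,0,119],[0,0,0,0,119],[0,0,0,0,119],[0,0,0,0,119]]'; python3 -m creep '[[0,0,0,0,119],[0,0,0,0,119],[0,0,0,0,119],[0,0,0,0,119],[0,0,0,0,119],[0,0,0,0,119],[0,0,0,0,119],[0,0,0,0,119],[0,0,0,0,119],[0,0,0,0,119],[0,0,0,0,119],[0,0,0,0,119]]'
python3 - <<'E'
from h import *
cv2.imwrite("pics/side6.png",read_camera("side")[180:260,220:320,::-1].repeat(7,0).repeat(7,1))
E
```

```text
t: 11.03
tool_pos: [0.5316, 0.0301, 0.0571]
orientation: [-0.215, 3.134, -0.0]
force: [-10.5, 0.8, 21.6]
opening: 0.0499
t: 12.03
tool_pos: [0.5316, 0.0301, 0.0571]
orientation: [-0.216, 3.134, -0.0]
force: [-9.8, -0.3, 21.7]
opening: 0.0496
t: 13.03
tool_pos: [0.5317, 0.0301, 0.0571]
orientation: [-0.216, 3.134, -0.0]
force: [-10.7, 0.9, 21.5]
opening: 0.0495
```

View pics/side6.png

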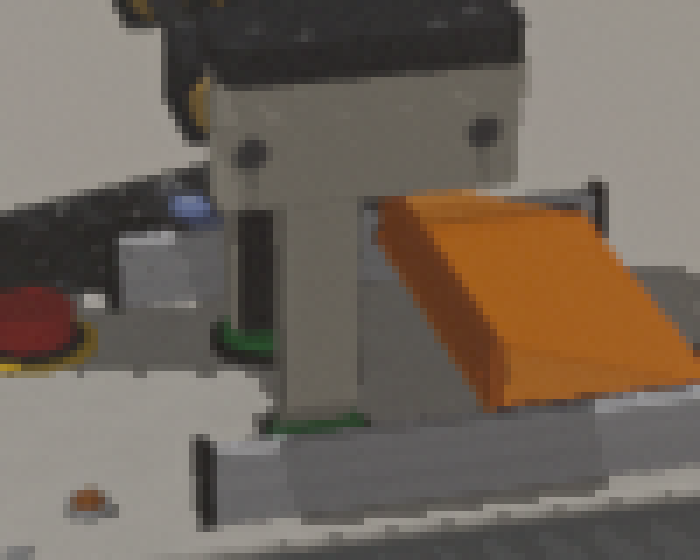

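Both caps are down and were held for 3 s. Now the release.

```bash
python3 -m creep '[[0,0,-0.003,0,119],[0,0,-0.004,0,119],[0,0,-0.004,0,119],[0,0,-0.01,0,119],[0,0,-0.02,0,119],[0,0,-0.03,0,119],[0,0,-0.03,0,119],[0,0,-0.02,0,119],[0,0,0,0,119],[0,0,0,0,119],[0,0,0,0,119]]'
python3 - <<'E'
from h import *
s=read_state();print(s['wrist_torque'],s['force'])
for c in ["wrist","side"]:
  cv2.imwrite(f"pics/{c}7.png",read_camera(c)[:,:,::-1])
  p=camera_params(c)
  for q,z in [("green_left_top",.052),("green_right_top",.052),("guard_lip",.0645),("red_stop_top",.052),("cup",0),("calc",0),("pen",0)]:
    for r in tip_of(c,q)[:1]: print(c,q,round(r["confidence"],2),np.round(atz(p,r["pixel"],z),4))
E
```

```text
t: 14.0
tool_pos: [0.5309, 0.0301, 0.1753]
orientation: [0.215, -3.133, -0.0]
force: [-0.4, 0.1, 0.1]
opening: 0.0496
[ 0.10395427 -0.04311978 -0.02573051] [-0.4072736   0.12803462  0.06477451]
wrist green_right_top 0.57 [0.5361 0.002  0.052 ]
wrist guard_lip 0.58 [0.5714 0.0378 0.0645]
wrist red_stop_top 0.71 [0.4664 0.064  0.052 ]
wrist cup 0.89 [ 0.5263 -0.0903  0.    ]
wrist calc 0.77 [ 0.5029  0.1852 -0.    ]
side green_left_top 0.58 [0.5259 0.0554 0.052 ]
side green_right_top 0.39 [ 0.5407 -0.0085  0.052 ]
side guard_lip 0.71 [0.5748 0.0434 0.0645]
side red_stop_top 0.64 [0.4651 0.0622 0.052 ]
side cup 0.64 [ 0.5282 -0.0975  0.    ]
side calc 0.55 [0.5077 0.184  0.    ]
side pen 0.48 [0.6753 0.0397 0.    ]
```

View pics/wrist7.png

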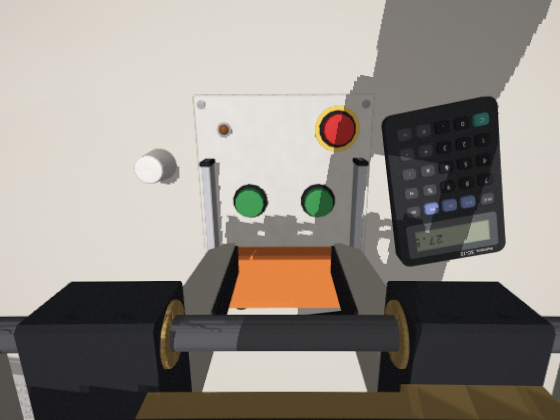

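View pics/side7.png

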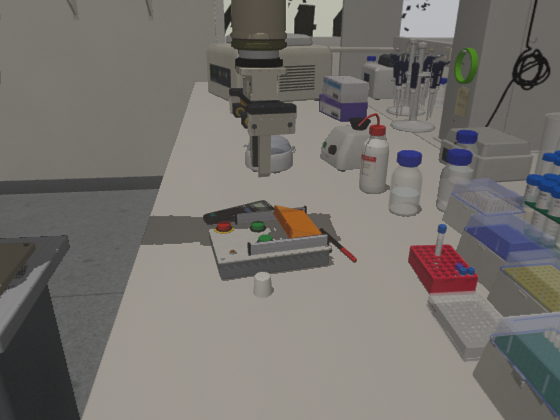

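Both green buttons are up at (250,201) and (318,201) in the wrist view. The guard is open, the red button is up, and the cup, calculator and pen are where they started. The robot is clear.

```bash
python3 -c "
from plant import close_job; print(close_job())"
```

```text
the job is handed in; nothing more can be done
None
```

I reset the interlock and handed the job in at about 14 s of the 45 s allowed; `close_job()` gave no verdict.

- **Guard:** I pushed it back by its lip with the fingers shut until it stalled at its stop (horizontal force rose to 35 N, wrist total about 45 N). The last pictures show it still open.
- **Green buttons:** I pressed both together, one fingertip on each. They touched at the expected height and bottomed out about 6 mm lower, at roughly 22 N. I held that for 3 s, then let go and raised the arm. The last pictures show both back up.
- **Red stop, cup, calculator and pen:** I saw no sign that any were touched. The cup, calculator and pen were found within about 8 mm of their first positions by the same camera.
- **Robot:** It stands clear above the box, and the force reading is near zero.

**Checks that disagreed:**
- **Fingertip height:** Before the press, the side camera showed the near fingertip several mm off where I expected it. I opened the jaws from 45 to 50 mm so either reading would still land on the caps, and the contact height then matched.
- **Sideways force:** A sideways force of about 11 N appeared during the hold. I took it as friction and did not look into it further.
- **Final detection:** In the last wrist picture the network missed the left green button, but it shows clearly in the picture and was found in the side view.

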